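# Free a glued-up blank from the ratchet clamp

### The job

The glue has set, so take the laminated wooden blank out of the ratchet clamp. The pawl is still loaded and must not be forced: by the upright post, ease the sliding jaw a touch tighter to take the load off it (without crushing the blank), press the thumb bar down lightly to lift the pawl off the ratchet wheel, and keep it off while you draw the jaw back at least 40 mm. Then lift the blank out and stand it gently, the same way up, on the bare bench clear of the clamp board, leaving the paint brush, the thin offcut and the sanding block where they are.

Things in the scene. Friction and masses are not known exactly. Their poses are not given: they have to be found in the camera images.
- ratchet_clamp: Glue-up clamp, fixed to the bench: plywood board 120 (x) x 300 (y) x 15 mm, along its middle a dark steel bar 20 mm wide, its top 37 mm above the bench, between two pale wooden bearers of that height. Origin: middle of the board's underside (z = 0). Its y axis runs along the bar to the end stop, x away from the robot, z up. The sliding jaw closes towards +y.
- end_stop: Grey cast end stop fixed on the bar at the clamp's +y end, 70 mm wide, its top 26.5 mm above the bar. Origin: foot of its clamping face, at bar height; the face looks to -y.
- sliding_jaw (a joint): Travel (m) of the grey sliding ratchet head on the bar: about 0 as clamped, growing as the jaw backs off (clamp's -y) to its stop at 0.075. With the pawl off it slides freely (about 1 N); with the pawl in it can only go tighter (negative). A pinion on the bar's rack turns the ratchet wheel with it.
- post_top (a point): Top middle of the head's upright polished steel post, 131 mm above the bench: a flat bar 14 mm thick along the clamp's y, 20 mm wide across, bare down to 55 mm below its top, slippery (friction 0.12). Pushed to +y it tightens the jaw, to -y it draws it back. Fingers can stand loosely either side of it in y, about 24 mm apart, and slide up and down it.
- ratchet_wheel: Steel saw-toothed wheel, 48 mm across, 20 undercut teeth, upright on the robot's side of the head, with a hexagon on its axle. Origin on its axle, 54 mm above the bench. One tooth is 5.3 mm of jaw travel.
- pawl: Steel lever that locks the wheel. Origin on its pin (along the clamp's x), 78 mm above the bench. Its nose reaches 50 mm to +y onto the wheel's top; its tail runs back past the post to the thumb bar. Lifting turns it about +x: clear of the teeth at 0.1 rad, stop at 0.26 rad. Under the clamp's load it will not lift with 20 N and would bend: never press it with more than 15 N.
- thumb_bar (a point): Top of the pawl's thumb bar, a round steel cross bar 8 mm thick and 38 mm long, just behind the post: 13.5 mm to -y of the post's middle, 86 mm above the bench. Pressed down it lifts the nose: clear after 2 mm, stop after 5.5 mm. Unloaded it takes 3 N to start, 4.5 N when clear, 6.5 N at the stop. A spring returns it; let go, the pawl drops back into the wheel.
- jaw_pad: Black rubber face of the sliding jaw, 62 x 10 x 24 mm, springy (6 N per mm). Origin: middle of its pressing face. It now squeezes the blank with 8 to 16 N, different each time; the pawl is unloaded once the post is pushed to +y with about that force and the jaw just starts to give (under 1 mm). Never squeeze the blank with more than 23 N.
- glued_blank: The glued-up blank: five light and dark wooden strips in one block 110 (x) x 42 (y) x 55 (z) mm, 0.13 to 0.27 kg. Origin: middle of its underside, now on the bar and bearers, 37 mm above the bench. It stands between end stop and jaw pad, long side across the bar, and rises 28 mm above both.
- paint_brush: Bystander: flat paint brush, 50 x 248 x 15 mm, lying behind the clamp.
- caul: Bystander: thin wooden offcut, 38 x 130 x 12 mm, lying behind and left of the clamp.
- sanding_block: Bystander: wooden sanding block, 61 x 115 x 34 mm, left of the clamp beyond some 150 mm of bare bench, where the blank has room to stand.

How it is judged (in metres and radians):
On the way, in this order (a step that is already met when the one before it is completed fails the run):
1. the pawl has been held off and the jaw is drawn back, while the blank still stands in the clamp (value of joint sliding_jaw above 0.036 m and z of glued_blank in the frame of ratchet_clamp below 0.042 m and horizontal distance between glued_blank and end_stop below 0.045 m), for 0.1 s.
2. the blank is lifted out of the clamp (height (world z) of glued_blank above 0.05 m), for 0.1 s.
At the end, for the whole second after the job is handed in: The sliding jaw stays drawn back (at least 36 mm of travel); the blank stands on the bare bench (underside within 6 mm of its height), the same way up (within 0.1 rad), at rest, not touching the clamp (value of joint sliding_jaw above 0.036 m and height (world z) of glued_blank between -0.006 and 0.006 m and angle between glued_blank's own z axis and vertical below 0.1 rad and contact force between glued_blank and ratchet_clamp below 0.05 N and linear speed of glued_blank below 0.02 m/s).
It fails at once if the pawl is forced: pressed with more than 15 N (contact force between the fingers and pawl above 15 N).
It fails at once if the blank is crushed: the jaw pad squeezes it with more than 23 N (contact force between jaw_pad and glued_blank above 23 N).
It fails at once if the clamp is pushed with more than 40 N (contact force between any of the fingers, the arm and ratchet_clamp above 40 N).
It fails at once if the blank is dropped (faster than 0.4 m/s and not held) (contact force between the fingers and glued_blank below 0.1 N and linear speed of glued_blank above 0.4 m/s).
It fails at once if the brush, the thin offcut or the sanding block is moved by more than 25 mm (distance of any of paint_brush, caul, sanding_block from where it was at the start of the episode above 0.025 m).
It also fails if it takes over 64 s, if anything falls off the work surface, if the arm or the gripper's body presses on something with over 40 N, if the wrist force passes 120 N, or if a joint passes its speed limit or range.

### The arm

A 6-joint arm with a two-finger parallel gripper is mounted at the origin on a cart in front of the work surface, level with it; the furniture and walls round the work are solid. World frame = base frame: x ahead of the robot, y to its left, z up, the work surface at z = 0. Lengths are in mm, angles in rad, forces in N, time in s.
With the tool pointing down it reaches from about 350 to 975 mm from the base axis. Payload 7.1 kg.
Tool frame: the origin (TCP) lies at the very end of the fingers, on their centre line; the grasp point (between the pads) lies 19 mm behind it (ctrl.grasp_offset is the distance from the TCP to the grasp point, in mm); z points along the fingers, y is the line along which they close (so a half turn about z gives the same grasp; the last joint's range is limited). The gripper opens to 88 mm and grips with 3 to 60 N. Pads are 20 mm wide; open, the fingers measure 115 mm over their backs; the gripper's body (75 mm by 178 mm) begins 61 mm behind the grasp point.
Start: joints at [1.245, 0.423, 1.63, -0, 1.089, -0.019], TCP at [188.724, 595.809, 222.675] pointing down, gripper open.
Joint ranges: [-3, 3], [-0.9, 2.11], [0.09, 2.58], [-1.31, 4.45], [0.11, 2.69], [-2.54, 2.54]. Speed limits (rad/s): [2.39, 2.39, 3.01, 3.14, 3.14, 3.14].

### API

Orientations are given as a rotation vector (axis times angle).
In Python, from workcell import ctrl, viewer, ticket, models gives the robot as it stands.
- The arm moves only by the tool play_rows, never from a script. Its arguments are lists of equal length, an entry for each row: "dp": the shift along the world's x, y, z in mm, a list of three; "yaw": the turn about the world's z in degrees. In form: {"dp": [[tx, ty, tz], ...], "yaw": [yaw, ...]}. A call has 1 to 8 rows; each row shifts and turns the commanded pose from where the row before left it; what a row does not reach is not made up. A row lasts 1/12 s, in which the tool goes at most 41.7 mm and 7.16 degrees, less where a joint would pass 70% of its speed; a pose out of reach is approached as far as the arm can. A call is refused whole if a number of a shift passes 41.7 or a number of a turn 7.16, either way. A call with a gripper value outside its range is refused whole. "gripper" is the closure, from 0 (fully open) to 1 (shut), set as the call begins (left out, the last holds). The fingers move at their own pace and stop on an object; the grip force is fixed at half the most. Time passes only in rows, so rows that do not move let the fingers close. It gives the time, the measured TCP pose, the force, the opening and the grip force at its end, in the units of the state.
- ctrl.get_obs(): the state, without advancing time (a new reading comes with each control period).
- viewer.get_image(name): name is "scene" or "top" or "wrist"; returns a dict with "pixels" (384x512x3 uint8, red, green, blue), "range_z" (384x512 float32, mm along the optical axis (not along the pixel's ray), 0 where there is no reading), "fx", "fy", "cx", "cy" (pixels), "T" (4x4, takes a point from camera to world coordinates); the wrist camera has in their place "hand_eye" (4x4, takes a point from camera to tool coordinates, whose origin is the TCP and whose axes are the flange's). Camera axes: x right, y up, looking along -z (the intrinsics and any distortion apply to the point x, -y, -z); pixel columns grow to the right and rows downward; lengths in mm; the calibration is good to about 2 mm. A picture is of the moment at which its call begins: read the wrist's pose just before it.
- ticket.close_job(): hands the job in; it is judged then, once.
Trained networks look in a picture, given as the dict that the camera call returned (one of the last four; its "shot" number tells which), for a name from the list of things; names that differ only in an ending like _2 or _b are one class to them, and where a whole thing is asked for, a point or a joint stands for the part that bears it (a point fixed in the world has none). Each returns a list of dicts, best first, with "conf" (0 to 1); they miss things now and then, are a little off and sometimes report something else, mostly with a low value. They report only what shows in the picture. A call takes as long as a camera call.
- models.look_for(picture, name): "bbox" ([centre column, centre row, width, height] in pixels, round what is visible of it).
- models.landmark_of(picture, name): "location" ([column, row] in pixels: a listed point, or the origin of a listed thing).
The state is a dict: "t": time; "qpos": joint angles; "qvel": joint speeds; "joint_torque": joint torques, N m; "ee_pos": TCP position; "orientation": TCP orientation; "ft_force": force on the tool from outside, world axes, zero at the start; "moment": the same for the moment, N m; "width": finger opening in mm; "grasp_force": force on a finger pad.
Only numpy, scipy, OpenCV 4.12 (cv2) and the standard library are available. Lean on these libraries where they do the work, as an engineer would, in place of code of your own. Each camera call takes 0.05 s, during which the arm holds its last target. There are 200 camera calls.

## Working session

There is one attempt and no reset: what is moved stays moved. The work goes in short steps, Python scripts to look and compute and a tool call to move; the robot and the scene stay as the last step left them, time stands still between calls to the robot, and variables do not carry over. Pictures are saved under pics/ and viewed, at most 10 in all, crops included, and the job is handed in when it is done.

Besides the shell and the picture viewer there is one more tool, called as a command line: name --pt "numbers of a row" for each row, then --argument value for the rest. play_rows: Moves the arm, as the interface text tells. Its arguments: {"type":"object","properties":{"dp":{"type":"array"},"yaw":{"type":"array"},"gripper":{"type":"number"}},"required":["dp","yaw"]}

```bash
mkdir -p pics
cat > h.py <<'E'
import numpy as np, cv2
from scipy.spatial.transform import Rotation as R
from workcell import ctrl, viewer, ticket, models
def snap(n):
    o=ctrl.get_obs(); p=viewer.get_image(n)
    if 'T' in p: T=np.array(p['T'])
    else:
        W=np.eye(4); W[:3,:3]=R.from_rotvec(o['orientation']).as_matrix(); W[:3,3]=o['ee_pos']; T=W@np.array(p['hand_eye'])
    p['_T']=T; return p
def clean(p): return {k:v for k,v in p.items() if k!='_T'}
def ray(p,u,v):
    d=np.array([(u-p['cx'])/p['fx'],-(v-p['cy'])/p['fy'],-1.]); return p['_T'][:3,3],p['_T'][:3,:3]@d
def at_z(p,u,v,z):
    o,d=ray(p,u,v); return o+d*(z-o[2])/d[2]
def depth(p,u,v):
    o,d=ray(p,u,v); return o+d*p['range_z'][int(round(v)),int(round(u))]
def save(p,f): cv2.imwrite('pics/'+f,p['pixels'][:,:,::-1])
E
python3 - <<'E'
from h import *
np.set_printoptions(precision=1,suppress=True)
H=dict(ratchet_clamp=0,end_stop=37,post_top=131,ratchet_wheel=54,pawl=78,thumb_bar=86,jaw_pad=None,glued_blank=37,paint_brush=0,caul=0,sanding_block=0)
for c in ('top','scene'):
    p=snap(c); save(p,c+'.png'); print(c,p['_T'][:3,3],[k for k in p])
    for n,z in H.items():
        for l in models.landmark_of(clean(p),n)[:1]:
            u,v=l['location']; print(n,round(l['conf'],2),np.array([u,v]),at_z(p,u,v,z) if z is not None else '',depth(p,u,v))
print(ctrl.get_obs())
a=[cv2.imread('pics/%s.png'%c) for c in('top','scene')]
E
```

```text
top [ 459.1  177.7 1027.7] ['pixels', 'range_z', 'fx', 'fy', 'cx', 'cy', 'T', 'shot', '_T']
ratchet_clamp 0.98 [327.4 220.8] [548.2  20.8   0. ] [545.3  26.   34.2]
end_stop 0.68 [272.9 220. ] [547.9 144.3  37. ] [545.8 145.1  60.8]
post_top 0.61 [347.2 218.1] [541.8   1.9 131. ] [543.7  -2.1 110.6]
ratchet_wheel 0.63 [317.7 230.1] [524.   50.2  54. ] [522.7  52.8  73.2]
pawl 0.56 [335.7 186.2] [614.   12.8  78. ] [624.8   1.3  11.5]
thumb_bar 0.48 [359. 219.] [543.8 -31.1  86. ] [548.1 -41.5  39.1]
jaw_pad 0.46 [292.7 220. ]  [542.5 105.8  93.3]
glued_blank 0.77 [284.8 218. ] [552.  118.4  37. ] [546.8 121.7  92.1]
paint_brush 0.85 [335.4 185.4] [628.6  -0.1   0. ] [626.8   1.7  10.6]
caul 0.95 [233.5 180.7] [641.8 231.4   0. ] [640.4 231.    8. ]
sanding_block 0.63 [179.7 207.4] [581.8 353.2   0. ] [577.7 347.2  35. ]
scene [ 208.1 -500.5  696.9] ['pixels', 'range_z', 'fx', 'fy', 'cx', 'cy', 'T', 'shot', '_T']
ratchet_clamp 0.73 [285.1 280. ] [550.5  21.7   0. ] [525.1 -17.   51.6]
end_stop 0.64 [294.  265.6] [569.9  19.   37. ] [543.1 -19.5  85.9]
post_top 0.96 [289.4 244.9] [540.
[... 247 characters left out ...]
d 0.4 [266.8 238.7]  [545.6  93.6  65.2]
glued_blank 0.58 [263.1 240.5] [550.4 119.1  37. ] [536.6  94.1  63.6]
paint_brush 0.69 [323.4 271.4] [637.6   1.9   0. ] [629.2  -8.   13.6]
caul 0.51 [270.9 212.4] [639.6 237.3   0. ] [583.4 141.2  90.8]
sanding_block 0.76 [233.3 193.8] [589.3 359.4   0. ] [570.7 317.3  34.1]
{'t': 1.2, 'qpos': array([ 1.2,  0.4,  1.6,  0. ,  1.1, -0. ]), 'qvel': array([ 0.,  0., -0., -0., -0., -0.]), 'joint_torque': array([  0. , -54.5, -27.4,   0.1,   0. ,  -0. ]), 'ee_pos': array([188.7, 595.8, 222.7]), 'orientation': array([-0.5, -3.1,  0. ]), 'ft_force': array([-0.2, -0.3, -0.1]), 'moment': array([ 0.,  0., -0.]), 'grasp_force': 0.0, 'width': 87.80691147460553}
```

Run:
```python
import cv2,numpy as np
t=cv2.imread('pics/top.png')[130:300,130:400]; s=cv2.imread('pics/scene.png')[160:330,170:440]
cv2.imwrite('pics/both.png',np.vstack([cv2.resize(x,(0,0),fx=1.75,fy=1.75,interpolation=cv2.INTER_CUBIC) for x in (t,s)]))
from h import *
np.set_printoptions(precision=4,suppress=True)
o=ctrl.get_obs();print(R.from_rotvec(o['orientation']).as_matrix(),o['qpos'])
```

```text
[[-0.9533  0.302  -0.    ]
 [ 0.302   0.9533 -0.    ]
 [ 0.     -0.     -1.    ]] [ 1.245   0.4231  1.6299  0.      1.0886 -0.019 ]
```

View pics/both.png

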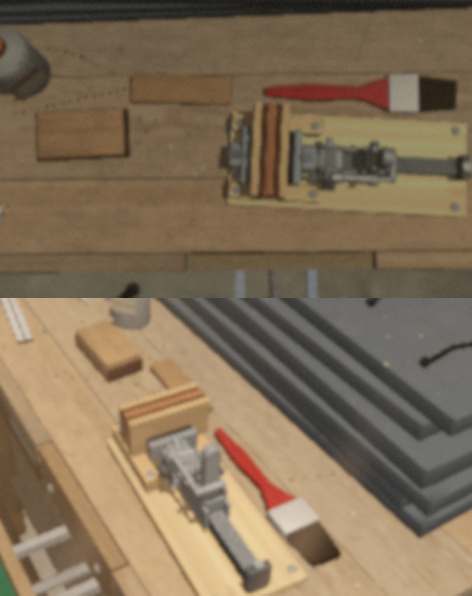

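The crop shows the clamp at the centre right, with its bar running nearly along world y. The blank is at its left end, the post and head are mid-board, and the bare bench lies between the blank and the sanding block. Next I'll get the clamp yaw and blank pose from depth.

Run:
```python
from h import *
np.set_printoptions(precision=2,suppress=True)
for c in ('top','scene'):
    p=snap(c); v,u=np.mgrid[:384,:512]; z=p['range_z']
    d=np.stack([(u-p['cx'])/p['fx']*z,-(v-p['cy'])/p['fy']*z,-z],-1)
    P=(d@p['_T'][:3,:3].T+p['_T'][:3,3])[z>0]
    def box(n,x0,x1,y0,y1,z0,z1):
        m=(P[:,0]>x0)&(P[:,0]<x1)&(P[:,1]>y0)&(P[:,1]<y1)&(P[:,2]>z0)&(P[:,2]<z1); Q=P[m]
        if len(Q)<4: print(c,n,len(Q));return
        print(c,n,len(Q),cv2.minAreaRect(Q[:,:2].astype(np.float32)),np.median(Q,0),Q.min(0),Q.max(0))
    box('blanktop',450,650,60,180,87,100)
    box('board',470,613,-160,200,11,19)
    box('post',500,580,-40,40,122,140)
    box('postside',500,580,-40,40,105,125)
    box('bar',520,570,-140,-40,32,42)
    box('brush',600,680,-150,180,6,25)
    box('caul',600,680,150,320,7,25)
    box('sand',500,640,270,450,25,45)
```

```text
top blanktop 1093 ((554.0269165039062, 122.94015502929688), (42.09772491455078, 110.5662612915039), 86.3868408203125) [553.26 122.9   91.6 ] [497.86  99.35  87.  ] [609.63 146.64  97.63]
top board 3550 ((551.5958251953125, 20.528778076171875), (300.06060791015625, 137.93650817871094), 86.7245101928711) [525.74 -39.41  14.93] [ 475.03 -131.63   11.02] [612.99 172.75  18.99]
top post 74 ((541.3751831054688, -7.488747596740723), (13.459200859069824, 18.194351196289062), 86.812744140625) [541.19  -7.43 128.62] [532.51 -14.61 122.31] [550.6   -0.76 134.3 ]
top postside 29 ((539.36572265625, -3.600886344909668), (21.96206283569336, 9.9827299118042), 26.593515396118164) [536.69  -1.79 117.04] [531.17 -12.55 110.49] [551.25  -0.76 124.85]
top bar 324 ((536.961669921875, -76.87307739257812), (72.82410430908203, 25.675189971923828), 86.09847259521484) [537.05 -77.74  37.64] [ 521.7  -112.92   32.23] [548.34 -40.14  41.58]
top brush 1644 ((628.547119140625, 29.072792053222656), (301.9042053222656, 57.13020706176758), 89.92500305175781) [632.87 -30.24  13.01] [ 600.01 -121.9     6.01] [657.29 17
[... 1179 characters left out ...]
234375), (79.68533325195312, 28.069107055664062), 88.91521453857422) [536.16 -76.08  37.79] [ 520.01 -119.82   32.07] [549.45 -40.26  41.56]
scene brush 1407 ((629.162353515625, 28.66028594970703), (299.2696838378906, 58.11326217651367), 89.92633819580078) [631.56 -47.51  13.54] [ 600.09 -120.99    6.05] [658.41 178.26  19.3 ]
scene caul 276 ((649.1299438476562, 245.94891357421875), (55.40990447998047, 148.9918670654297), 18.429935455322266) [640.68 268.24  12.75] [600.88 169.58   7.53] [663.16 309.46  24.97]
scene sand 621 ((597.2633666992188, 370.1956787109375), (88.88902282714844, 135.54664611816406), 2.8342645168304443) [582.03 353.91  34.62] [551.43 301.78  25.02] [639.24 439.94  44.86]
```

play_rows --pt "14.7 -25.1 0" --pt "14.7 -25.1 0" --pt "14.7 -25.1 0" --pt "14.7 -25.1 0" --pt "14.7 -25.1 0" --pt "14.7 -25.1 0" --pt "14.7 -25.1 0" --pt "14.7 -25.1 0" --yaw '[0.6, 0.6, 0.6, 0.6, 0.6, 0.6, 0.6, 0.6]' --gripper 0.72

```text
t: 1.97
ee_pos: [306.8, 393.9, 222.8]
orientation: [0.348, 3.122, 0.001]
ft_force: [0.8, 0.4, -0.0]
width: 38.3
grasp_force: 0.0
```

play_rows --pt "14.7 -25.1 0" --pt "14.7 -25.1 0" --pt "14.7 -25.1 0" --pt "14.7 -25.1 0" --pt "14.7 -25.1 0" --pt "14.7 -25.1 0" --pt "14.7 -25.1 0" --pt "14.7 -25.1 0" --yaw '[0.6, 0.6, 0.6, 0.6, 0.6, 0.6, 0.6, 0.6]'

```text
t: 2.63
ee_pos: [424.5, 192.9, 222.9]
orientation: [0.218, 3.134, 0.0]
ft_force: [0.4, -0.1, -0.9]
width: 24.3
grasp_force: 0.0
```

play_rows --pt "14.7 -25.1 0" --pt "14.7 -25.1 0" --pt "14.7 -25.1 0" --pt "14.7 -25.1 0" --pt "14.7 -25.1 0" --pt "14.7 -25.1 0" --pt "14.7 -25.1 0" --pt "14.7 -25.1 0" --yaw '[0.6, 0.6, 0.6, 0.6, 0.6, 0.6, 0.6, 0.6]'

```text
t: 3.3
ee_pos: [542.2, -8.0, 222.8]
orientation: [0.087, 3.14, 0.0]
ft_force: [0.6, 0.7, -1.0]
width: 24.3
grasp_force: 0.0
```

Run:
```python
from h import *
np.set_printoptions(precision=2,suppress=True)
p=snap('wrist'); save(p,'w1.png'); o=ctrl.get_obs(); print(o)
M=R.from_rotvec(o['orientation']).as_matrix(); print(np.degrees(np.arctan2(M[1,1],M[0,1])))
for n,z in (('post_top',131),('thumb_bar',86)):
    for l in models.landmark_of(clean(p),n)[:1]:
        u,v=l['location']; print(n,round(l['conf'],2),u,v,at_z(p,u,v,z),depth(p,u,v))
v,u=np.mgrid[:384,:512]; z=p['range_z']
d=np.stack([(u-p['cx'])/p['fx']*z,-(v-p['cy'])/p['fy']*z,-z],-1)
P=(d@p['_T'][:3,:3].T+p['_T'][:3,3])[z>0]
Q=P[(abs(P[:,0]-541)<40)&(abs(P[:,1]+6)<40)&(abs(P[:,2]-131)<4)]; print(len(Q),np.median(Q,0),cv2.minAreaRect(Q[:,:2].astype(np.float32)))
```

```text
{'t': 3.35, 'qpos': array([-0.04,  0.3 ,  1.81, -0.  ,  1.02, -1.56]), 'qvel': array([ 0.06, -0.03,  0.04,  0.02, -0.01,  0.13]), 'joint_torque': array([  5.71, -48.69, -18.97,   0.98,   1.2 ,   0.15]), 'ee_pos': array([544.98, -11.43, 223.17]), 'orientation': array([ 0.09,  3.14, -0.  ]), 'ft_force': array([ 1.89, -2.4 ,  0.99]), 'moment': array([-0.08, -0.09,  0.05]), 'grasp_force': 0.0, 'width': 24.789700236692738}
86.81346819398458
post_top 0.75 262.0 196.9 [538.94  -5.9  131.  ] [539.13  -5.91 130.31]
thumb_bar 0.69 246.8 187.9 [540.84 -21.12  86.  ] [541.12 -21.18  84.84]
232 [539.26  -6.68 129.5 ] ((540.04541015625, -6.861327171325684), (12.512152671813965, 16.719532012939453), 87.2781982421875)
```

View pics/w1.png

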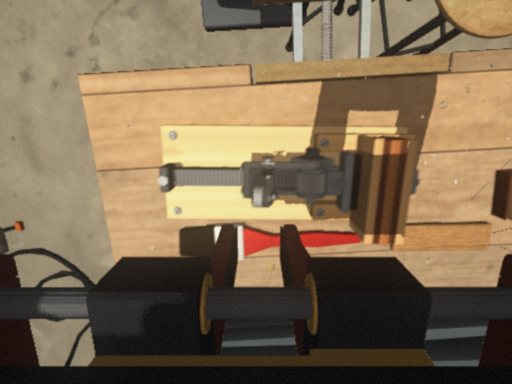

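The wrist view shows the two fingers bottom centre (about columns 220 and 295), the head at about (262,190) and the blank at about (385,190). The arm was still settling, so I'll re-measure at rest, lower down.

play_rows --pt "-0.5 0 -20" --pt "0 0 -20" --pt "0 0 -20" --pt "0 0 0" --pt "0 0 0" --pt "0 0 0" --yaw '[0, 0, 0, 0, 0, 0]'

```text
t: 3.95
ee_pos: [541.3, -5.9, 163.6]
orientation: [0.086, 3.14, 0.0]
ft_force: [-0.1, 0.2, 0.6]
width: 24.3
grasp_force: 0.0
```

```bash
cat > m.py <<'E'
from h import *
np.set_printoptions(precision=2,suppress=True)
o=ctrl.get_obs(); print(o['ee_pos'],o['ft_force'],o['width'])
M=R.from_rotvec(o['orientation']).as_matrix(); print(np.degrees(np.arctan2(M[1,1],M[0,1])))
for c in ('wrist','scene'):
    p=snap(c); save(p,c+'_m.png')
    for n,z in (('post_top',131),('thumb_bar',86)):
        for l in models.landmark_of(clean(p),n)[:1]:
            u,v=l['location']; print(c,n,round(l['conf'],2),u,v,at_z(p,u,v,z),depth(p,u,v))
    v,u=np.mgrid[:384,:512]; z=p['range_z']
    d=np.stack([(u-p['cx'])/p['fx']*z,-(v-p['cy'])/p['fy']*z,-z],-1)
    P=(d@p['_T'][:3,:3].T+p['_T'][:3,3])[z>0]
    Q=P[(abs(P[:,0]-541)<40)&(abs(P[:,1]+6)<40)&(abs(P[:,2]-130)<4)]; print(len(Q))
    if len(Q)>3: print(np.median(Q,0),cv2.minAreaRect(Q[:,:2].astype(np.float32)))
E
python3 m.py
```

```text
[541.29  -5.94 163.59] [-0.12  0.17  0.58] 24.26348162846931
86.86315847782058
wrist post_top 0.75 255.6 220.4 [538.37  -8.91 131.  ] [538.95  -8.96 129.38]
wrist thumb_bar 0.59 241.0 202.2 [537.82 -21.49  86.  ] [537.98 -21.53  85.47]
419
[538.78  -6.81 129.32] ((539.5736083984375, -7.017577648162842), (13.397773742675781, 17.236042022705078), 87.13084411621094)
scene post_top 0.96 290.3 246.6 [538.96  -9.59 131.  ] [539.47  -8.83 130.13]
scene thumb_bar 0.57 291.8 264.6 [540.71 -15.16  86.  ] [541.1 -14.6  85.3]
49
[540.74  -6.93 129.6 ] ((541.6704711914062, -5.757967472076416), (12.899514198303223, 16.20140266418457), 86.908447265625)
```

play_rows --pt "-1 -1.2 -15" --pt "0 0 -12" --pt "0 0 -8" --pt "0 0 -8" --pt "0 0 -8" --pt "0 0 -8" --pt "0 0 -6" --pt "0 0 0" --yaw '[0, 0, 0, 0, 0, 0, 0, 0]'

```text
t: 4.92
ee_pos: [539.3, -7.8, 96.4]
orientation: [-0.087, -3.138, 0.0]
ft_force: [0.7, 0.9, 0.7]
width: 24.9
grasp_force: 0.0
```

play_rows --pt "0 0 0" --pt "0 0 0" --yaw '[0, 0]' --gripper 0.77

```text
t: 5.08
ee_pos: [540.3, -7.8, 97.9]
orientation: [0.087, 3.14, 0.0]
ft_force: [0.4, 0.2, 0.3]
width: 20.3
grasp_force: 0.0
```

play_rows --pt "0 1 0" --pt "0 1 0" --pt "0 0.5 0" --pt "0 0.5 0" --pt "0 0 0" --pt "0 0 0" --yaw '[0, 0, 0, 0, 0, 0]' --gripper 0.79

```text
t: 5.58
ee_pos: [540.1, -4.7, 97.8]
orientation: [0.087, 3.14, -0.0]
ft_force: [0.5, 0.3, -1.8]
width: 18.7
grasp_force: 0.0
```

play_rows --pt "0 0.4 0" --pt "0 0.4 0" --pt "0 0 0" --pt "0 0 0" --yaw '[0, 0, 0, 0]'

```text
t: 5.92
ee_pos: [540.0, -4.0, 97.6]
orientation: [-0.087, -3.14, 0.0]
ft_force: [-0.4, 0.1, -0.2]
width: 18.2
grasp_force: 0.0
```

play_rows --pt "0 0.4 0" --pt "0 0.4 0" --pt "0 0 0" --pt "0 0 0" --yaw '[0, 0, 0, 0]'

```text
t: 6.25
ee_pos: [540.0, -3.5, 97.7]
orientation: [0.087, 3.14, -0.001]
ft_force: [-0.5, -3.6, -0.2]
width: 18.3
grasp_force: 1.6
```

play_rows --pt "0 0.3 0" --pt "0 0 0" --pt "0 0 0" --yaw '[0, 0, 0]'

```text
t: 6.5
ee_pos: [540.1, -3.4, 97.7]
orientation: [0.087, 3.14, -0.001]
ft_force: [0.3, -5.5, -0.2]
width: 18.2
grasp_force: 2.6
```

play_rows --pt "0 0.3 0" --pt "0 0 0" --pt "0 0 0" --yaw '[0, 0, 0]'

```text
t: 6.75
ee_pos: [540.0, -3.3, 97.7]
orientation: [0.087, 3.14, -0.001]
ft_force: [0.2, -7.2, -0.9]
width: 18.3
grasp_force: 3.3
```

play_rows --pt "0 0.4 0" --pt "0 0 0" --pt "0 0 0" --yaw '[0, 0, 0]'

```text
t: 7.0
ee_pos: [540.0, -3.2, 97.7]
orientation: [0.087, 3.14, -0.002]
ft_force: [0.9, -7.9, 0.1]
width: 18.9
grasp_force: 4.2
```

play_rows --pt "0 0.4 0" --pt "0 0 0" --pt "0 0 0" --yaw '[0, 0, 0]'

```text
t: 7.25
ee_pos: [540.0, -3.1, 97.7]
orientation: [0.087, 3.14, -0.003]
ft_force: [-0.1, -10.9, 0.5]
width: 18.3
grasp_force: 5.2
```

play_rows --pt "0 0.3 0" --pt "0 0 0" --pt "0 0 0" --yaw '[0, 0, 0]'

```text
t: 7.5
ee_pos: [540.1, -3.1, 97.7]
orientation: [0.087, 3.14, -0.003]
ft_force: [0.6, -11.9, -0.4]
width: 18.8
grasp_force: 5.9
```

play_rows --pt "0 0.3 0" --pt "0 0 0" --pt "0 0 0" --yaw '[0, 0, 0]'

```text
t: 7.75
ee_pos: [540.0, -3.0, 97.7]
orientation: [0.086, 3.14, -0.004]
ft_force: [0.1, -13.1, -0.2]
width: 18.5
grasp_force: 6.6
```

play_rows --pt "0 0.3 0" --pt "0 0 0" --pt "0 0 0" --yaw '[0, 0, 0]'

```text
t: 8.0
ee_pos: [540.1, -2.7, 97.7]
orientation: [0.086, 3.14, -0.004]
ft_force: [-0.9, -13.9, 0.5]
width: 18.4
grasp_force: 6.6
```

play_rows --pt "0 0.3 0" --pt "0 0 0" --pt "0 0 0" --yaw '[0, 0, 0]'

```text
t: 8.25
ee_pos: [540.1, -2.6, 97.7]
orientation: [0.086, 3.14, -0.004]
ft_force: [0.4, -14.0, -0.7]
width: 18.8
grasp_force: 7.2
```

play_rows --pt "0 0.2 0" --pt "0 0 0" --pt "0 0 0" --yaw '[0, 0, 0]'

```text
t: 8.5
ee_pos: [540.0, -2.5, 97.7]
orientation: [0.086, 3.14, -0.004]
ft_force: [-0.4, -14.9, -1.2]
width: 18.8
grasp_force: 7.6
```

play_rows --pt "0 0 -3" --pt "0 0 -3" --pt "0 0 -2" --pt "0 0 -1" --pt "0 0 0" --pt "0 0 0" --yaw '[0, 0, 0, 0, 0, 0]'

```text
t: 9.0
ee_pos: [540.5, -2.6, 89.0]
orientation: [0.086, 3.139, -0.004]
ft_force: [0.0, -16.3, 2.4]
width: 18.5
grasp_force: 7.9
```

play_rows --pt "0 0 -1" --pt "0 0 -1" --pt "0 0 0" --pt "0 0 0" --yaw '[0, 0, 0, 0]'

```text
t: 9.33
ee_pos: [540.6, -2.6, 87.2]
orientation: [0.086, 3.139, -0.004]
ft_force: [-0.6, -16.5, 2.5]
width: 18.4
grasp_force: 7.9
```

play_rows --pt "0 0 -0.7" --pt "0 0 -0.7" --pt "0 0 0" --pt "0 0 0" --yaw '[0, 0, 0, 0]'

```text
t: 9.67
ee_pos: [540.7, -2.6, 85.8]
orientation: [0.086, 3.139, -0.004]
ft_force: [-0.5, -15.6, 4.4]
width: 18.8
grasp_force: 8.0
```

play_rows --pt "0 0 -0.5" --pt "0 0 -0.5" --pt "0 0 0" --pt "0 0 0" --yaw '[0, 0, 0, 0]'

```text
t: 10.0
ee_pos: [540.8, -2.4, 85.0]
orientation: [0.086, 3.139, -0.004]
ft_force: [-1.3, -14.3, 5.4]
width: 18.8
grasp_force: 8.1
```

play_rows --pt "0 0 -0.6" --pt "0 0 -0.6" --pt "0 0 0" --pt "0 0 0" --yaw '[0, 0, 0, 0]'

```text
t: 10.33
ee_pos: [540.8, -2.4, 84.0]
orientation: [0.086, 3.139, -0.004]
ft_force: [-0.8, -14.6, 6.9]
width: 18.5
grasp_force: 7.9
```

play_rows --pt "0 0 -0.6" --pt "0 0 -0.6" --pt "0 0 0" --pt "0 0 0" --yaw '[0, 0, 0, 0]'

```text
t: 10.67
ee_pos: [540.9, -2.3, 82.9]
orientation: [0.086, 3.138, -0.004]
ft_force: [-0.7, -15.2, 6.9]
width: 18.7
grasp_force: 8.4
```

play_rows --pt "0 0 -0.6" --pt "0 -1 0" --pt "0 -1 0" --pt "0 -1 0" --pt "-0.1 -1 0" --pt "-0.1 -1 0" --pt "-0.1 -1 0" --pt "-0.1 -1 0" --yaw '[0, 0, 0, 0, 0, 0, 0, 0]'

```text
t: 11.33
ee_pos: [540.7, -7.0, 82.1]
orientation: [0.088, 3.138, 0.001]
ft_force: [-0.1, 2.0, 5.8]
width: 18.3
grasp_force: 2.6
```

play_rows --pt "0 -1 0" --pt "-0.1 -1 0" --pt "0 0 0" --yaw '[0, 0, 0]'

```text
t: 11.58
ee_pos: [540.5, -9.1, 82.0]
orientation: [0.087, 3.138, 0.001]
ft_force: [0.3, -0.3, 3.9]
width: 18.5
grasp_force: 2.5
```

play_rows --pt "-0.1 -1.5 0" --pt "-0.1 -1.5 0" --pt "-0.1 -1.5 0" --pt "-0.1 -1.5 0" --pt "0 0 0" --yaw '[0, 0, 0, 0, 0]'

```text
t: 12.0
ee_pos: [540.1, -15.3, 81.9]
orientation: [0.087, 3.138, 0.001]
ft_force: [0.1, 0.3, 5.0]
width: 18.6
grasp_force: 2.5
```

play_rows --pt "-0.2 -3 0" --pt "-0.2 -3 0" --pt "-0.2 -3 0" --pt "-0.2 -3 0" --pt "-0.2 -3 0" --pt "-0.2 -3 0" --pt "-0.2 -3 0" --pt "0 0 0" --yaw '[0, 0, 0, 0, 0, 0, 0, 0]'

```text
t: 12.67
ee_pos: [538.7, -36.8, 81.9]
orientation: [0.087, 3.138, -0.0]
ft_force: [1.4, -1.3, 5.5]
width: 18.2
grasp_force: 2.4
```

play_rows --pt "-0.2 -3 0" --pt "-0.2 -3 0" --pt "-0.2 -3 0" --pt "-0.2 -3 0" --pt "-0.2 -3 0" --pt "-0.2 -3 0" --pt "-0.2 -3 0" --pt "0 0 0" --yaw '[0, 0, 0, 0, 0, 0, 0, 0]'

```text
t: 13.33
ee_pos: [537.4, -57.9, 81.9]
orientation: [0.087, 3.138, -0.0]
ft_force: [1.2, -1.2, 5.7]
width: 18.8
grasp_force: 2.4
```

play_rows --pt "-0.2 -3 0" --pt "-0.2 -3 0" --pt "0 0 0" --pt "0 0 0" --yaw '[0, 0, 0, 0]'

```text
t: 13.67
ee_pos: [537.0, -63.8, 81.9]
orientation: [0.087, 3.138, -0.001]
ft_force: [1.9, -1.4, 5.7]
width: 18.8
grasp_force: 2.4
```

```bash
python3 m.py
```

```text
[537.   -63.79  81.9 ] [ 1.93 -1.41  5.69] 18.82652493860634
86.81771874829768
wrist post_top 0.71 252.6 288.9 [535.46 -67.33 131.  ] [506.8  -64.71 176.16]
0
scene post_top 0.93 305.8 267.0 [535.24 -68.3  131.  ] [ 507.72 -104.66  178.61]
0
```

play_rows --pt "0 0 2" --pt "0 0 5" --pt "0 0 12" --pt "0 0 20" --pt "0 0 25" --pt "0 0 25" --pt "0 10 5" --pt "1 15 0" --yaw '[0, 0, 0, 0, 0, 0, 0, 0]'

```text
t: 14.63
ee_pos: [537.8, -38.6, 177.8]
orientation: [0.09, 3.137, -0.0]
ft_force: [0.1, 0.7, -0.6]
width: 18.5
grasp_force: 0.0
```

play_rows --pt "2 25 0" --pt "2 25 0" --pt "2 25 0" --pt "2 25 0" --pt "2 25 0" --pt "2 20 0" --pt "2 12 0" --pt "0 0 0" --yaw '[0, 0, 0, 0, 0, 0, 0, 0]' --gripper 0.2

```text
t: 15.3
ee_pos: [550.6, 120.8, 175.1]
orientation: [-0.083, -3.14, -0.001]
ft_force: [-0.8, -0.2, 0.0]
width: 67.9
grasp_force: 0.0
```

play_rows --pt "0 0 0" --pt "0 0 0" --pt "0 0 0" --yaw '[0, 0, 0]'

```text
t: 15.55
ee_pos: [550.6, 117.6, 175.2]
orientation: [-0.089, -3.14, 0.0]
ft_force: [0.5, -0.8, -0.1]
width: 70.2
grasp_force: 0.0
```

Run:
```python
from h import *
np.set_printoptions(precision=2,suppress=True)
o=ctrl.get_obs(); print(o['ee_pos'],o['ft_force'],o['width'])
ims=[]
for c in ('wrist','scene','top'):
    p=snap(c); ims.append(p['pixels'][:,:,::-1])
    for n,z in (('post_top',131),('glued_blank',37)):
        for l in models.landmark_of(clean(p),n)[:1]:
            u,v=l['location']; print(c,n,round(l['conf'],2),u,v,at_z(p,u,v,z))
    v,u=np.mgrid[:384,:512]; z=p['range_z']
    d=np.stack([(u-p['cx'])/p['fx']*z,-(v-p['cy'])/p['fy']*z,-z],-1)
    P=(d@p['_T'][:3,:3].T+p['_T'][:3,3])[z>0]
    Q=P[(abs(P[:,0]-554)<75)&(abs(P[:,1]-122)<50)&(abs(P[:,2]-92)<4)]; print(c,len(Q))
    if len(Q)>3: print(np.median(Q,0),cv2.minAreaRect(Q[:,:2].astype(np.float32)))
cv2.imwrite('pics/v3.png',np.hstack(ims[:2])[::1,::1][:, :][0:384,0:1024][:, 112:912])
```

```text
[550.64 117.57 175.18] [ 0.51 -0.79 -0.11] 70.15102650396621
wrist post_top 0.17 174.9 176.9 [516.43  59.66 131.  ]
wrist glued_blank 0.57 267.8 189.6 [552.51 125.88  37.  ]
wrist 5980
[548.58 124.53  91.47] ((553.3089599609375, 124.71308898925781), (41.879493713378906, 110.87800598144531), 86.05795288085938)
scene post_top 0.93 307.2 266.3 [538.43 -68.1  131.  ]
scene glued_blank 0.72 276.6 252.9 [556.98  69.81  37.  ]
scene 675
[552.47 124.16  92.44] ((554.199951171875, 126.70631408691406), (47.67695999145508, 111.77071380615234), 88.1407699584961)
top post_top 0.66 327.5 224.0 [530.6   40.81 131.  ]
top glued_blank 0.62 282.5 217.1 [554.01 123.39  37.  ]
top 85
[522.01 109.53  92.  ] ((516.1188354492188, 111.17465209960938), (36.77297592163086, 12.22511100769043), 0.8079699277877808)
```

View pics/v3.png

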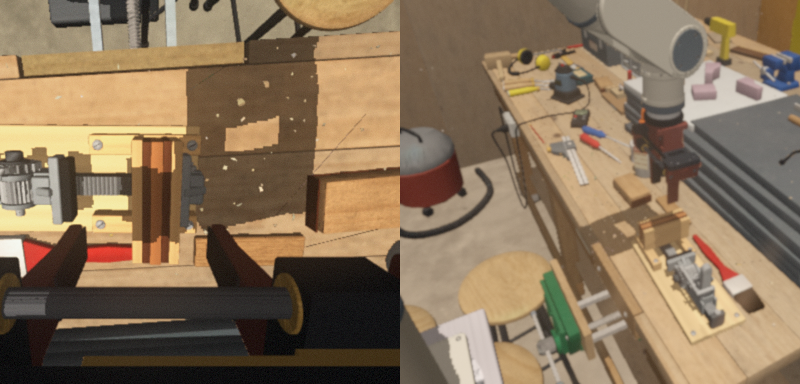

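The jaw pad now stands well back (column ~62) from the blank (column ~157), which is still upright against the end stop. Next I'll descend over the blank.

play_rows --pt "3 6.3 0" --pt "0 0 -18" --pt "0 0 -20" --pt "0 0 -20" --pt "0 0 -20" --pt "0 0 -15" --pt "0 0 -10" --pt "0 0 -4" --yaw '[0, 0, 0, 0, 0, 0, 0, 0]'

```text
t: 16.67
ee_pos: [553.3, 125.1, 66.8]
orientation: [-0.087, -3.138, 0.001]
ft_force: [0.3, -1.3, 0.0]
width: 70.4
grasp_force: 0.0
```

play_rows --pt "0 0 0" --pt "0 0 0" --pt "0 0 0" --pt "0 0 0" --yaw '[0, 0, 0, 0]' --gripper 0.48

```text
t: 17.0
ee_pos: [554.6, 125.1, 69.2]
orientation: [0.087, 3.139, 0.001]
ft_force: [-0.0, -1.0, -0.3]
width: 47.6
grasp_force: 0.0
```

play_rows --pt "0 0 0" --pt "0 0 0" --pt "0 0 0" --pt "0 0 0" --yaw '[0, 0, 0, 0]' --gripper 0.6

```text
t: 17.33
ee_pos: [554.5, 125.1, 69.1]
orientation: [0.087, 3.139, 0.001]
ft_force: [-0.6, 1.3, 5.9]
width: 42.0
grasp_force: 30.0
```

play_rows --pt "0 0 2" --pt "0 0 3" --pt "0 0 5" --pt "0 0 10" --pt "0 0 10" --pt "0 0 10" --pt "0 0 0" --pt "0 0 0" --yaw '[0, 0, 0, 0, 0, 0, 0, 0]' --gripper 0.8

```text
t: 18.0
ee_pos: [554.6, 125.0, 109.4]
orientation: [0.087, 3.138, 0.001]
ft_force: [-0.4, -0.7, -2.9]
width: 41.8
grasp_force: 30.0
```

play_rows --pt "0 0 10" --pt "0 0 10" --pt "-2 12 0" --pt "-2 18 0" --pt "-2 20 0" --pt "-2 20 0" --pt "-2 18 0" --pt "-2 14 0" --yaw '[0, 0, 0, 0, 0, 0, 0, 0]'

```text
t: 18.67
ee_pos: [541.6, 229.0, 128.4]
orientation: [0.086, 3.14, 0.001]
ft_force: [0.6, 0.6, -2.3]
width: 41.8
grasp_force: 30.0
```

play_rows --pt "0 6 0" --pt "0 0 -15" --pt "0 0 -20" --pt "0 0 -20" --pt "0 0 -15" --pt "0 0 -8" --pt "0 0 -4" --pt "0 0 0" --yaw '[0, 0, 0, 0, 0, 0, 0, 0]'

```text
t: 19.33
ee_pos: [541.7, 232.7, 45.7]
orientation: [-0.087, -3.139, 0.001]
ft_force: [0.1, 0.2, -1.6]
width: 41.8
grasp_force: 30.0
```

play_rows --pt "0 0 0" --pt "0 0 0" --yaw '[0, 0]'

```text
t: 19.5
ee_pos: [542.7, 233.1, 47.2]
orientation: [0.087, 3.139, 0.001]
ft_force: [-0.7, 0.3, -1.8]
width: 41.7
grasp_force: 30.0
```

play_rows --pt "0 0 -5" --pt "0 0 -4" --pt "0 0 -2" --pt "0 0 -1" --pt "0 0 0" --pt "0 0 0" --yaw '[0, 0, 0, 0, 0, 0]'

```text
t: 20.0
ee_pos: [541.9, 232.9, 34.2]
orientation: [-0.087, -3.14, 0.0]
ft_force: [-0.2, -0.7, -1.8]
width: 41.7
grasp_force: 30.0
```

play_rows --pt "0 0 -0.7" --pt "0 0 -0.7" --pt "0 0 -0.6" --pt "0 0 0" --pt "0 0 0" --yaw '[0, 0, 0, 0, 0]'

```text
t: 20.42
ee_pos: [541.9, 232.9, 32.3]
orientation: [-0.087, -3.14, 0.0]
ft_force: [-0.3, 1.0, -2.1]
width: 41.8
grasp_force: 30.0
```

play_rows --pt "0 0 -0.5" --pt "0 0 -0.5" --pt "0 0 0" --pt "0 0 0" --yaw '[0, 0, 0, 0]'

```text
t: 20.75
ee_pos: [542.0, 233.0, 32.1]
orientation: [0.087, 3.14, 0.0]
ft_force: [-3.2, -1.3, 6.4]
width: 42.0
grasp_force: 30.0
```

Contact is made. I'll open the gripper and retreat.

play_rows --pt "0 0 0" --pt "0 0 0" --pt "0 0 0" --pt "0 0 0" --yaw '[0, 0, 0, 0]' --gripper 0.3

```text
t: 21.08
ee_pos: [542.0, 233.0, 31.3]
orientation: [0.087, 3.14, 0.0]
ft_force: [0.3, 0.4, 0.0]
width: 60.9
grasp_force: 0.0
```

play_rows --pt "0 0 5" --pt "0 0 15" --pt "0 0 25" --pt "0 0 30" --pt "0 0 30" --pt "0 0 30" --pt "-20 30 0" --pt "-20 30 0" --yaw '[0, 0, 0, 0, 0, 0, 0, 0]'

```text
t: 21.75
ee_pos: [503.7, 293.2, 169.2]
orientation: [0.093, 3.136, 0.004]
ft_force: [-0.6, 0.1, 0.7]
width: 61.9
grasp_force: 0.0
```

play_rows --pt "-30 30 0" --pt "-30 30 0" --pt "-30 30 0" --pt "-20 30 0" --pt "0 0 0" --pt "0 0 0" --yaw '[0, 0, 0, 0, 0, 0]'

```text
t: 22.25
ee_pos: [392.5, 412.6, 166.6]
orientation: [0.081, 3.14, 0.0]
ft_force: [0.5, -0.7, -0.9]
width: 61.5
grasp_force: 0.0
```

Run:
```python
from h import *
np.set_printoptions(precision=2,suppress=True)
ims=[]
for c in ('top','scene'):
    p=snap(c); ims.append(p['pixels'][120:310,100:400,::-1])
    for n,z in (('post_top',131),('glued_blank',0),('sanding_block',0),('caul',0),('paint_brush',0)):
        for l in models.landmark_of(clean(p),n)[:1]:
            u,v=l['location']; print(c,n,round(l['conf'],2),u,v,at_z(p,u,v,z))
    v,u=np.mgrid[:384,:512]; z=p['range_z']
    d=np.stack([(u-p['cx'])/p['fx']*z,-(v-p['cy'])/p['fy']*z,-z],-1)
    P=(d@p['_T'][:3,:3].T+p['_T'][:3,3])[z>0]
    Q=P[(abs(P[:,0]-542)<75)&(abs(P[:,1]-233)<50)&(abs(P[:,2]-55)<6)]; print(c,len(Q))
    if len(Q)>3: print(np.median(Q,0),cv2.minAreaRect(Q[:,:2].astype(np.float32)))
cv2.imwrite('pics/end.png',cv2.resize(np.vstack(ims),(0,0),fx=1.5,fy=1.5))
```

```text
top post_top 0.83 380.4 219.7 [538.01 -62.89 131.  ]
top glued_blank 0.61 232.5 227.8 [534.61 233.89   0.  ]
top sanding_block 0.81 177.5 209.8 [576.44 358.09   0.  ]
top caul 0.79 234.3 179.0 [645.77 229.6    0.  ]
top paint_brush 0.78 334.9 184.6 [630.42   0.96   0.  ]
top 1025
[540.76 229.91  54.5 ] ((541.7935180664062, 230.406005859375), (42.2454833984375, 110.51178741455078), 86.52239227294922)
scene post_top 0.69 310.3 269.5 [538.91 -77.34 131.  ]
scene glued_blank 0.63 241.5 226.5 [547.11 225.07   0.  ]
scene sanding_block 0.95 232.9 189.2 [597.85 379.63   0.  ]
scene caul 0.93 271.9 213.4 [639.78 232.5    0.  ]
scene paint_brush 0.91 324.2 270.3 [641.02   3.68   0.  ]
scene 575
[539.91 230.65  55.39] ((542.1390380859375, 233.97254943847656), (46.427154541015625, 111.61075592041016), 87.45091247558594)
```

View pics/end.png

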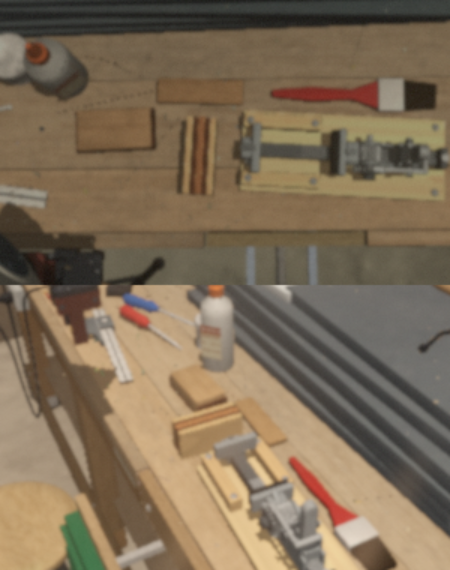

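The picture shows the blank standing upright on bare bench at about (197,155), between the sanding block and the board. The jaw is drawn back and the three bystanders haven't moved.

```bash
python3 -c "
from workcell import ticket; print(ticket.close_job())"
```

```text
the job is handed in; nothing more can be done
None
```

The job is handed in, with no verdict returned: the jaw is back about 58 mm, the blank stands upright on the bare bench clear of the clamp, and the brush, offcut and sanding block look unmoved in the last pictures.

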